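# Release and lift off the battery box cover

### The job

Open the battery box: gently press its spring tab inward and keep it pressed until the cover has popped up, then take the cover by its rib, lift it off and lay it down gently, right way up, inside the tray. Do not force the tab or pry the cover, and leave the other things on the desk alone.

Things in the scene. Friction and masses are not known exactly. Their poses are not given: they have to be found in the camera images.
- case: battery box, grey plastic, 100 (x) x 84 (y) x 50 mm high, screwed to the desk by low flanges at its y sides. Origin at the centre of its underside, z up; its -x side is the front with the snap tab. Damped springs inside push the unlatched cover up 9 to 10 mm, slowly: keep the tab pressed about 1.5 s. The cover then stays up when the tab is let go.
- tab_nominal (a point): centre of the snap tab's black push pad (26 wide in y, 20 mm high) if set fully in, 37 mm above the desk; fixed to the box, axes as the box. The true face is 0 to 9 mm further out (-x), unit by unit. It slides to +x on a spring: 4 N at first, 1.6 N more per mm, up to 3 N friction. It frees the cover after 1.5 to 5 mm, hard stop at 5.5 mm: 15 to 18 N always is enough, over 22 N breaks it.
- cover: grey plastic cap on the box, 111 (x) x 95 (y) x 46 mm high, 0.08 to 0.13 kg. Origin at the centre of the plane of its feet; axes as the box at the start. Two legs in front and a skirt behind reach 28 mm down over the box with 1.5 mm play. The legs leave a 53 mm gap centred on the tab; nothing of the cover is in front of the pad.
- cover_rib (a point): point in the cover's grip rib, on its middle line, 5 mm below its top. The rib is 60 mm long (x), 12 mm wide (y), 18 mm high, running front to back on the middle of the cover's flat top; the point is 13 mm above that top and 41 mm above the cover's feet. Latched it is 64 mm above the desk, popped up about 72 mm.
- tray: open aluminium tray, 178 (x) x 160 (y) x 16 mm high outside, walls and floor 4 to 5 mm thick, fixed. Origin at the centre of its underside.
- flux_bottle: small brown bottle, white cap, 35 mm across, 68 mm high; bystander; origin at its underside
- heatsink: black finned heatsink, 30 x 40 x 22 mm; bystander; origin at its underside
- relay: small orange-brown relay block, 12 x 28 x 19 mm; bystander; origin at its underside
- capacitor: small blue can, 15 mm across, 22 mm high; bystander; origin at its underside
- side_cutters: pair of side cutters, 44 x 122 x 12 mm; bystander; origin at its underside
Things that resemble listed ones, but are neither listed nor needed, are in the scene too. Leave any blue or pink look-alike of the cover alone.

How it is judged (in metres and radians):
On the way, in this order (a step that is already met when the one before it is completed fails the run):
1. the cover has been released by the tab and has popped up while the tab is still being pressed (z of cover_rib in the frame of case between 0.068 and 0.08 m and contact force between the fingers and case above 1 N and contact force between the fingers and cover below 0.5 N), for 0.1 s.
2. the cover has been lifted clear of the box, held in the fingers (height (world z) of cover_rib above 0.1 m and contact force between the fingers and cover above 1 N), for 0.1 s.
At the end, for the whole second after the job is handed in: the cover stands at rest, right way up and level (within 0.06 rad), with all its feet on the tray's floor inside the walls (horizontal distance between cover_rib and tray below 0.04 m and z of cover_rib in the frame of tray between 0.04 and 0.05 m and angle between cover_rib's own z axis and vertical below 0.06 rad and linear speed of cover below 0.02 m/s); the robot touches nothing.
It fails at once if the tab or box is pressed with more than 22 N (contact force between any of the fingers, the arm and case above 22 N).
It fails at once if the cover is pried or jammed against the box with more than 30 N (contact force between cover and case above 30 N).
It fails at once if the cover is dropped or slammed into the tray (more than 30 N) (contact force between cover and tray above 30 N).
It fails at once if a bystander is shoved more than 3 cm (distance of any of flux_bottle, heatsink, relay, capacitor, side_cutters from where it was at the start of the episode above 0.03 m).
It also fails if it takes over 64 s, if anything falls off the work surface, if the arm or the gripper's body presses on something with over 40 N, if the wrist force passes 120 N, or if a joint passes its speed limit or range.

### The arm

A 7-joint arm with a two-finger parallel gripper is mounted at the origin on a cart in front of the work surface, level with it; the furniture and walls round the work are solid. World frame = base frame: x ahead of the robot, y to its left, z up, the work surface at z = 0. Lengths are in mm, angles in rad, forces in N, time in s.
With the tool pointing down it reaches from about 425 to 925 mm from the base axis. Payload 6.8 kg.
Tool frame: the origin (TCP) lies midway between the tips of the shut fingers; the grasp point (between the pads) lies 19 mm behind it; z points along the fingers, y is the direction in which the jaws open and shut (so a half turn about z gives the same grasp; the last joint's range is limited). The gripper opens to 88 mm and grips with 3 to 60 N. Pads are 20 mm wide; open, the fingers measure 115 mm over their backs; the gripper's body (75 mm by 178 mm) begins 61 mm behind the grasp point.
Start: joints at [0.994, 0.477, 0.022, 1.555, -0.011, 1.109, -0.083], TCP at [304.987, -602.188, 222.664] pointing down, gripper open.
Joint ranges: [-2.96, 2.96], [-0.34, 2.1], [-1.41, 1.46], [0.24, 2.44], [-1.37, 4.51], [0.17, 1.92], [-2.96, 2.96]. Speed limits (rad/s): [2.39, 2.39, 3.14, 3.14, 3.14, 3.14, 3.14].

### API

Orientations are given as a unit quaternion [x, y, z, w].
In Python, from station import state, cams, workorder gives the robot as it stands.
- The arm moves only by the tool play_rows, never from a script. Its argument "moves" is a list of rows, each an object with "delta_pos": the shift along the world's x, y, z in cm, a list of three; "twist": the turn, a rotation vector about the world's x, y, z in degrees, a list of three; "gripper": the opening, from 0 (shut) to 1 (fully open). In form: [{"delta_pos": [tx, ty, tz], "twist": [rx, ry, rz], "gripper": gripper}, ...]. A call has 1 to 20 rows; each row shifts and turns the commanded pose from where the row before left it; what a row does not reach is not made up. A row lasts 1/10 s, in which the tool goes at most 50 mm and 8.59 degrees, less where a joint would pass 70% of its speed; a pose out of reach is approached as far as the arm can. A call is refused whole if a number of a shift passes 5 or a number of a turn 8.59, either way. A call with a gripper value outside its range is refused whole. The fingers move at their own pace and stop on an object; "grip_force" is the grip in N (left out, the last holds). Time passes only in rows, so rows that do not move let the fingers close. It gives the time, the measured TCP pose, the force and the opening at its end, in the units of the state.
- state(): the state, without advancing time (a new reading comes with each control period).
- cams.read_camera(name): name is "scene" or "side" or "wrist"; returns a dict with "img" (420x560x3 uint8, red, green, blue), "fx", "fy", "cx", "cy" (pixels), "D" ([k1, k2, p1, p2, k3] as OpenCV has them; the pictures are not rectified), "world_from_camera" (4x4, takes a point from camera to world coordinates); the wrist camera has in their place "hand_eye" (4x4, takes a point from camera to tool coordinates, whose origin is the TCP and whose axes are the flange's). Camera axes: x right, y up, looking along -z (the intrinsics and any distortion apply to the point x, -y, -z); pixel columns grow to the right and rows downward; lengths in mm; the calibration is good to about 2 mm. A picture is of the moment at which its call begins: read the wrist's pose just before it. There is no depth.
- workorder.finish_job(): hands the job in, once; it reports no verdict.
The state is a dict: "clock": time; "joint_positions": joint angles; "joint_velocities": joint speeds; "effort": joint torques, N m; "tool_pos": TCP position; "eef_rot": TCP orientation; "contact_force": force on the tool from outside, world axes, zero at the start; "ft_torque": the same for the moment, N m; "finger_gap": finger opening in mm.
Only numpy, scipy, OpenCV 4.12 (cv2) and the standard library are available. Lean on these libraries where they do the work, as an engineer would, in place of code of your own. Each camera call takes 0.05 s, during which the arm holds its last target. There are 200 camera calls.

## Working session

There is one attempt and no reset: what is moved stays moved. The work goes in short steps, Python scripts to look and compute and a tool call to move; the robot and the scene stay as the last step left them, time stands still between calls to the robot, and variables do not carry over. Pictures are saved under pics/ and viewed, on a budget of 10 in all, crops included, one or two more only if the job needs it, and the job is handed in when it is done.

Besides the shell and the picture viewer there is one more tool, called after "Call:" as name(argument=value, ...) on one line, values as JSON. play_rows: Moves the arm, as the interface text tells. Its arguments: {"type":"object","properties":{"moves":{"type":"array","items":{"type":"object","properties":{"delta_pos":{"type":"array","items":{"type":"number"}},"twist":{"type":"array","items":{"type":"number"}},"gripper":{"type":"number"}}}},"grip_force":{"type":"number"}},"required":["moves"]}

```bash
mkdir -p pics
cat > h.py <<'E'
import numpy as np, cv2
from station import state, cams, workorder
from scipy.spatial.transform import Rotation as R
def grab(n):
    s=state(); c=cams.read_camera(n)
    if 'hand_eye' in c:
        T=np.eye(4); T[:3,:3]=R.from_quat(s['eef_rot']).as_matrix(); T[:3,3]=s['tool_pos']
        W=T@np.array(c['hand_eye'])
    else: W=np.array(c['world_from_camera'])
    c['W']=W; c['K']=np.array([[c['fx'],0,c['cx']],[0,c['fy'],c['cy']],[0,0,1]],float); c['D']=np.array(c['D'],float)
    return c
def ray(c,px):
    p=cv2.undistortPoints(np.array(px,float).reshape(-1,1,2),c['K'],c['D']).reshape(-1,2)
    d=np.c_[p[:,0],-p[:,1],-np.ones(len(p))]@c['W'][:3,:3].T
    return c['W'][:3,3],d
def onz(c,px,z):
    o,d=ray(c,px); return o+d*((z-o[2])/d[:,2])[:,None]
def proj(c,P):
    q=(np.atleast_2d(P)-c['W'][:3,3])@c['W'][:3,:3]; q=q*[1,-1,-1]
    return cv2.projectPoints(q,np.zeros(3),np.zeros(3),c['K'],c['D'])[0].reshape(-1,2)
def save(n,img,s=1):
    cv2.imwrite('pics/'+n,cv2.resize(img[:,:,::-1],None,fx=s,fy=s,interpolation=cv2.INTER_CUBIC))
E
python3 - <<'E'
from h import *
import pickle
for n in ['scene','side']:
    c=grab(n); save(n+'0.png',c['img'],1.42); pickle.dump(c,open(n+'0.pkl','wb')); print(n,c['W'].round(2).tolist(),c['fx'])
print(state())
E
```

```text
scene [[-0.9, 0.31, -0.31, 248.04], [-0.44, -0.62, 0.65, 546.38], [0.01, 0.72, 0.7, 673.71], [0.0, 0.0, 0.0, 1.0]] 431.630425221845
side [[-0.98, 0.12, -0.13, 391.71], [-0.18, -0.7, 0.69, 710.66], [-0.01, 0.7, 0.71, 830.73], [0.0, 0.0, 0.0, 1.0]] 514.7087789225318
{'clock': 0.1, 'joint_positions': array([ 0.9939155 ,  0.47773621,  0.02235096,  1.55629939, -0.01148498,
        1.10932377, -0.08312635]), 'joint_velocities': array([-0.00122206, -0.00375398,  0.0006093 , -0.00197623, -0.00034667,
        0.00105971, -0.00042974]), 'effort': array([ 2.85898859e-03, -5.84103942e+01,  1.53929606e+00, -2.73319191e+01,
       -5.42347692e-02,  1.31080140e-02,  2.81590030e-05]), 'tool_pos': array([ 304.70749222, -601.71788618,  221.78900008]), 'eef_rot': array([ 9.72656522e-01,  2.32246891e-01, -2.55961639e-04, -7.78164310e-04]), 'contact_force': array([ 0.07863479, -0.58120913, -0.59232208]), 'ft_torque': array([-0.00680414,  0.03336948, -0.01364125]), 'finger_gap': 88.05270208223182}
```

View pics/scene0.png

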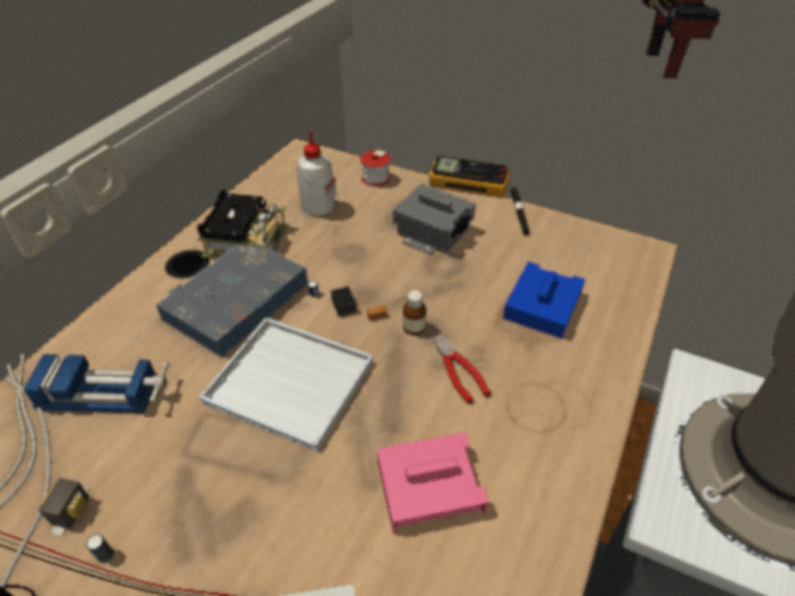

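View pics/side0.png

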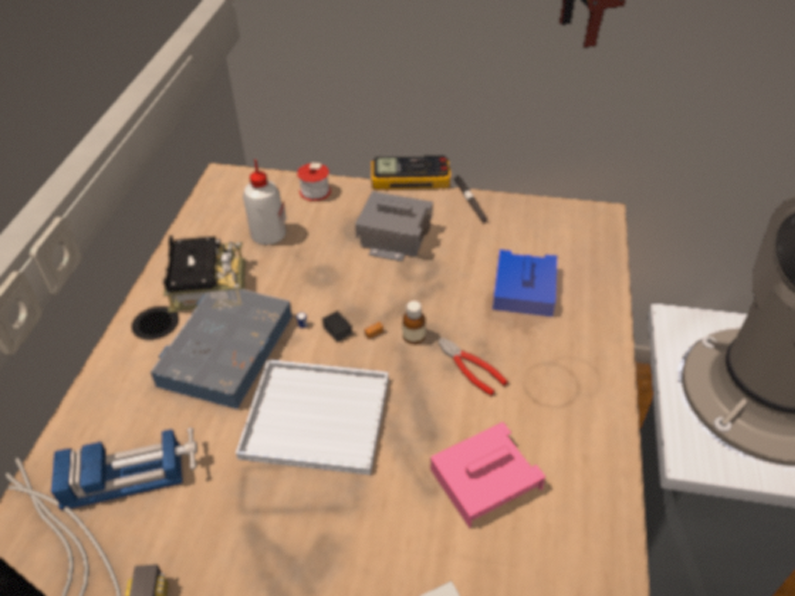

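Candidates for the cover: the grey cap at scene (434,212) / side (394,222), the blue one at scene (545,297) and the pink one at scene (432,480). The grey one fits: it sits on a box with flanges, and blue and pink are excluded. Next, one enlarged crop to confirm it and find the front.

Run:
```python
from h import *
import pickle
a=pickle.load(open('scene0.pkl','rb'));b=pickle.load(open('side0.pkl','rb'))
A=a['img'][125:185,265:345];B=b['img'][130:190,240:320]
save('crop0.png',np.vstack([A,B]),5)
k=1/1.42
# rib ends approx (rib top z=69)
for c,p in((a,[(420,192),(455,207)]),(b,[(376,207),(415,212)])):
    print('rib',onz(c,np.array(p)*k,69).round(0).tolist())
# tray: bright low-sat area; corners at rim z=16
for c,p in((a,[(270,320),(373,356),(318,445),(203,397)]),(b,[(264,363),(389,374),(376,471),(240,461)])):
    q=onz(c,np.array(p)*k,16);print('tray',q.round(0).tolist(),q.mean(0).round(0))
for n,p,q in(('bottlecap',(415,298),(414,308)),):
    print(onz(a,np.array(p)*k,68),onz(b,np.array(q)*k,68))
for n,p in(('heatsink',(337,326)),('relay',(374,331)),('cut',(470,365)),('cap',(302,321)),('pen',(470,200)),('meter',(411,180)),('spray',(265,240)),('solder',(315,195))):
    print(n,onz(b,np.array(p)*k,0).round(0)[0][:2])
```

```text
rib [[610.0, -257.0, 69.0], [539.0, -245.0, 69.0]]
rib [[608.0, -240.0, 69.0], [541.0, -238.0, 69.0]]
tray [[699.0, 71.0, 16.0], [530.0, 64.0, 16.0], [522.0, 221.0, 16.0], [696.0, 227.0, 16.0]] [612. 146.  16.]
tray [[711.0, 77.0, 16.0], [529.0, 66.0, 16.0], [516.0, 225.0, 16.0], [692.0, 240.0, 16.0]] [612. 152.  16.]
[[505.27073235 -18.99156706  68.        ]] [[506.81237925 -19.19261068  68.        ]]
heatsink [628. -26.]
relay [570. -25.]
cut [417.  17.]
cap [685. -27.]
pen [ 460. -376.]
meter [ 578. -419.]
spray [ 800. -204.]
solder [ 747. -343.]
```

View pics/crop0.png

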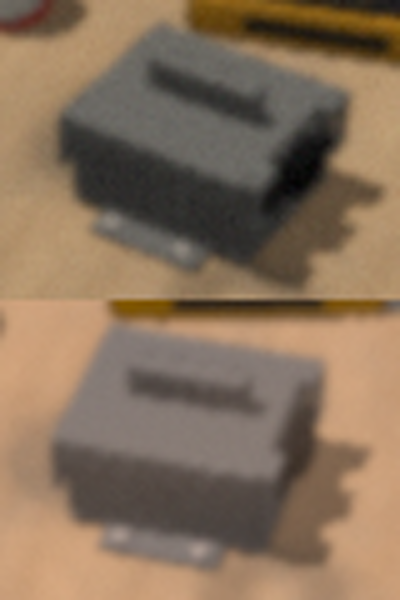

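The crop confirms the grey capped box. Its front (dark gap with the pad) faces the robot (-x), and its centre is near (574,-243). I'm moving to a viewing pose with the jaws turned to the box.

Call:
play_rows(moves=[{"delta_pos": [2,4,0],"twist": [0,0,-3.5],"gripper": 1},{"delta_pos": [2,4,0],"twist": [0,0,-3.5],"gripper": 1},{"delta_pos": [2,4,0],"twist": [0,0,-3.5],"gripper": 1},{"delta_pos": [2,4,0],"twist": [0,0,-3.5],"gripper": 1},{"delta_pos": [2,4,0],"twist": [0,0,-3.5],"gripper": 1},{"delta_pos": [2,4,0],"twist": [0,0,-3.5],"gripper": 1},{"delta_pos": [2,4,0],"twist": [0,0,-3.5],"gripper": 1},{"delta_pos": [2,4,0],"twist": [0,0,-3.5],"gripper": 0},{"delta_pos": [1,4,0],"twist": [0,0,-3.5],"gripper": 0},{"delta_pos": [0,0,0],"twist": [0,0,0],"gripper": 0},{"delta_pos": [0,0,0],"twist": [0,0,0],"gripper": 0},{"delta_pos": [0,0,0],"twist": [0,0,0],"gripper": 0}], grip_force=20)

```text
clock: 1.3
tool_pos: [474.3, -243.5, 222.5]
eef_rot: [0.999, -0.041, -0.0, 0.0]
contact_force: [-0.5, -0.7, 0.6]
finger_gap: 51.2
```

Run:
```python
from h import *
import pickle
c=grab('wrist'); save('w1.png',c['img'],1.42); pickle.dump(c,open('w1.pkl','wb')); print(np.array(c['hand_eye']).round(2).tolist(),c['fx'],c['D'])
s=state();print(s['clock'],s['tool_pos'],R.from_quat(s['eef_rot']).as_matrix().round(3).tolist(),s['contact_force'],s['finger_gap'])
```

```text
[[0.0, 0.95, 0.31, 84.12], [1.0, -0.0, 0.0, -0.32], [0.0, 0.31, -0.95, -163.46], [0.0, 0.0, 0.0, 1.0]] 331.7262872016922 [-0.04361731  0.          0.          0.          0.        ]
1.35 [ 474.22595866 -243.77027031  222.52247215] [[0.997, -0.083, -0.0], [-0.083, -0.997, -0.0], [-0.0, 0.001, -1.0]] [-0.40427653 -0.30729656 -0.13561147] 47.29575794171838
```

View pics/w1.png

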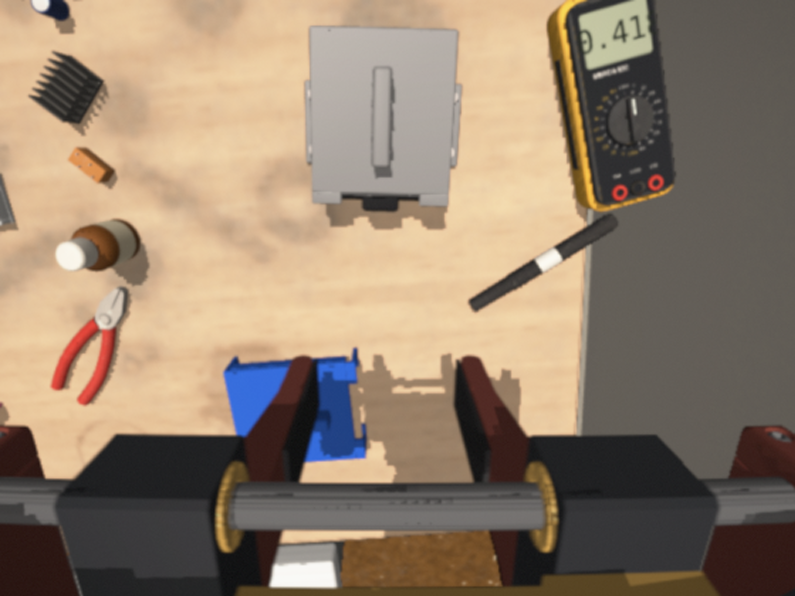

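The wrist view shows the rib at x 372–391, y 67–166, and the black pad at (363–398, 196–209). The cover top runs from (309,27) to (448,196). The blue look-alike is below left, at (225–365, 350–460).

Run:
```python
from h import *
import pickle
c=pickle.load(open('w1.pkl','rb'));k=1/1.42
f=lambda p,z:onz(c,np.array(p)*k,z).round(1)[:,:2]
rib=f([(374,67),(391,67),(390,167),(372,167)],69);print('rib',rib.tolist(),rib.mean(0))
top=f([(309,26),(458,29),(449,193),(312,192)],51-0);print('top',top.tolist(),top.mean(0))
v=(rib[0]+rib[1]-rib[2]-rib[3]);print('yaw rib',np.degrees(np.arctan2(v[1],v[0])))
for e in((0,3),(1,2)):
    v=top[e[0]]-top[e[1]];print('yaw top',np.degrees(np.arctan2(v[1],v[0])))
v=top[0]-top[1];print('yaw cross',np.degrees(np.arctan2(-v[0],v[1])))
print('pad top edge z47',f([(363,197),(398,197)],47).tolist(),'pad low edge z27',f([(363,209),(398,209)],27).tolist())
print('blue',f([(225,365),(355,350),(365,455)],40).tolist())
print('pen',f([(475,305)],5))
```

```text
rib [[608.1, -246.4], [607.2, -256.8], [547.7, -251.4], [548.7, -239.8]] [ 577.925 -248.6  ]
top [[638.6, -207.0], [629.1, -301.6], [526.3, -291.1], [534.8, -196.0]] [ 582.2   -248.925]
yaw rib -5.76307052287921
yaw top -6.049229645259221
yaw top -5.831970630389687
yaw cross -5.734578810410599
pad top edge z47 [[528.1, -230.9], [526.1, -255.6]] pad low edge z27 [[517.4, -228.9], [515.3, -255.2]]
blue [[403.8, -105.9], [408.6, -212.6], [309.3, -211.0]]
pen [[ 426.6 -315. ]]
```

Cover centre is about (578,-248.6), yaw -5.8°, with the pad face near x≈516, y≈-242. Next I lower the shut fingers in front of the pad.

Call:
play_rows(moves=[{"delta_pos": [0.7,0.4,0],"twist": [0,0,-1.05],"gripper": 0},{"delta_pos": [0,0,-4],"twist": [0,0,0],"gripper": 0},{"delta_pos": [0,0,-4],"twist": [0,0,0],"gripper": 0},{"delta_pos": [0,0,-4],"twist": [0,0,0],"gripper": 0},{"delta_pos": [0,0,-4],"twist": [0,0,0],"gripper": 0},{"delta_pos": [0,0,-2],"twist": [0,0,0],"gripper": 0},{"delta_pos": [0,0,-1.3],"twist": [0,0,0],"gripper": 0},{"delta_pos": [0,0,0],"twist": [0,0,0],"gripper": 0},{"delta_pos": [0,0,0],"twist": [0,0,0],"gripper": 0},{"delta_pos": [0,0,0],"twist": [0,0,0],"gripper": 0}])

```text
clock: 2.35
tool_pos: [483.0, -238.9, 31.0]
eef_rot: [0.999, -0.05, 0.001, 0.0]
contact_force: [0.2, -0.1, 0.0]
finger_gap: 0.6
```

Run:
```python
from h import *
import pickle
c=grab('wrist'); save('w2.png',c['img'],1.42); pickle.dump(c,open('w2.pkl','wb'))
s=state();print(s['clock'],s['tool_pos'],R.from_quat(s['eef_rot']).as_matrix().round(3).tolist(),s['contact_force'],s['finger_gap'])
```

```text
2.4 [ 482.96313742 -238.79515911   31.00798506] [[0.995, -0.099, 0.002], [-0.099, -0.995, -0.001], [0.002, 0.001, -1.0]] [-0.44939987  0.13487916 -0.48811779] 0.7781582470792987
```

View pics/w2.png

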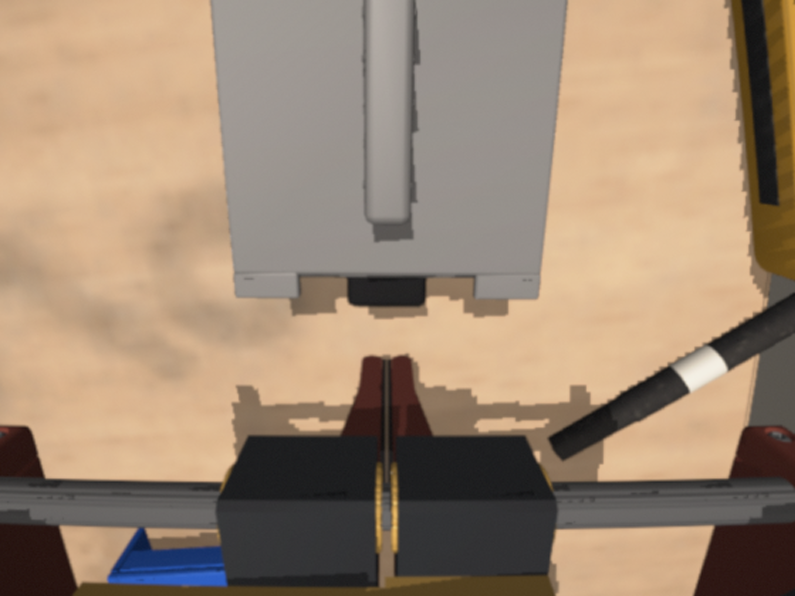

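The shut fingers (x≈387) are centred on the pad (349–426, y 277–305), and the rib (388) lines up. I'm closing in along the box axis.

Call:
play_rows(moves=[{"delta_pos": [0.5,-0.05,0],"twist": [0,0,0],"gripper": 0},{"delta_pos": [0.5,-0.05,0],"twist": [0,0,0],"gripper": 0},{"delta_pos": [0.3,-0.03,0],"twist": [0,0,0],"gripper": 0},{"delta_pos": [0.2,-0.02,0],"twist": [0,0,0],"gripper": 0},{"delta_pos": [0.2,-0.02,0],"twist": [0,0,0],"gripper": 0},{"delta_pos": [0,0,0],"twist": [0,0,0],"gripper": 0}])

```text
clock: 3.0
tool_pos: [499.2, -239.9, 29.6]
eef_rot: [0.999, -0.05, 0.0, 0.0]
contact_force: [-1.0, 0.8, -0.4]
finger_gap: 0.5
```

Call:
play_rows(moves=[{"delta_pos": [0.2,-0.02,0],"twist": [0,0,0],"gripper": 0},{"delta_pos": [0.15,-0.02,0],"twist": [0,0,0],"gripper": 0},{"delta_pos": [0,0,0],"twist": [0,0,0],"gripper": 0}])

```text
clock: 3.3
tool_pos: [502.7, -240.3, 29.7]
eef_rot: [0.999, -0.05, 0.0, 0.0]
contact_force: [-0.4, -0.4, 0.0]
finger_gap: 0.8
```

Call:
play_rows(moves=[{"delta_pos": [0.15,-0.01,0],"twist": [0,0,0],"gripper": 0},{"delta_pos": [0.1,-0.01,0],"twist": [0,0,0],"gripper": 0},{"delta_pos": [0,0,0],"twist": [0,0,0],"gripper": 0}])

```text
clock: 3.6
tool_pos: [505.2, -240.4, 29.7]
eef_rot: [0.999, -0.05, 0.0, 0.0]
contact_force: [0.5, 0.9, -0.8]
finger_gap: 0.2
```

Call:
play_rows(moves=[{"delta_pos": [0.1,-0.01,0],"twist": [0,0,0],"gripper": 0},{"delta_pos": [0.1,-0.01,0],"twist": [0,0,0],"gripper": 0},{"delta_pos": [0,0,0],"twist": [0,0,0],"gripper": 0}])

```text
clock: 3.9
tool_pos: [507.2, -240.7, 29.7]
eef_rot: [0.999, -0.05, 0.0, 0.0]
contact_force: [-0.1, -0.0, 0.1]
finger_gap: 0.7
```

Call:
play_rows(moves=[{"delta_pos": [0.1,-0.01,0],"twist": [0,0,0],"gripper": 0},{"delta_pos": [0.1,-0.01,0],"twist": [0,0,0],"gripper": 0},{"delta_pos": [0,0,0],"twist": [0,0,0],"gripper": 0}])

```text
clock: 4.2
tool_pos: [507.7, -240.8, 29.4]
eef_rot: [0.999, -0.05, -0.001, -0.0]
contact_force: [-5.4, 0.5, 4.1]
finger_gap: 0.2
```

Call:
play_rows(moves=[{"delta_pos": [0.1,-0.01,0],"twist": [0,0,0],"gripper": 0},{"delta_pos": [0,0,0],"twist": [0,0,0],"gripper": 0}])

```text
clock: 4.4
tool_pos: [508.4, -240.9, 29.4]
eef_rot: [0.999, -0.05, -0.001, -0.0]
contact_force: [-7.3, 0.6, 4.6]
finger_gap: 0.6
```

Call:
play_rows(moves=[{"delta_pos": [0.1,-0.01,0],"twist": [0,0,0],"gripper": 0},{"delta_pos": [0,0,0],"twist": [0,0,0],"gripper": 0}])

```text
clock: 4.6
tool_pos: [508.7, -240.9, 29.3]
eef_rot: [0.999, -0.05, -0.002, -0.0]
contact_force: [-7.9, 1.0, 6.7]
finger_gap: 0.5
```

Call:
play_rows(moves=[{"delta_pos": [0.05,0,0.1],"twist": [0,0,0],"gripper": 0},{"delta_pos": [0,0,0],"twist": [0,0,0],"gripper": 0}])

```text
clock: 4.8
tool_pos: [508.7, -240.9, 29.7]
eef_rot: [0.999, -0.05, -0.003, -0.0]
contact_force: [-7.0, 0.7, 0.5]
finger_gap: 0.5
```

Call:
play_rows(moves=[{"delta_pos": [0.1,-0.01,0.05],"twist": [0,0,0],"gripper": 0},{"delta_pos": [0,0,0],"twist": [0,0,0],"gripper": 0}])

```text
clock: 5.0
tool_pos: [508.9, -240.9, 29.8]
eef_rot: [0.999, -0.05, -0.003, -0.001]
contact_force: [-7.2, 0.6, 0.6]
finger_gap: 0.4
```

Call:
play_rows(moves=[{"delta_pos": [0.1,-0.01,0.04],"twist": [0,0,0],"gripper": 0},{"delta_pos": [0.1,-0.01,0.04],"twist": [0,0,0],"gripper": 0},{"delta_pos": [0,0,0],"twist": [0,0,0],"gripper": 0}])

```text
clock: 5.3
tool_pos: [509.7, -240.9, 30.1]
eef_rot: [0.999, -0.05, -0.005, -0.001]
contact_force: [-8.7, 0.2, -1.6]
finger_gap: 0.3
```

Call:
play_rows(moves=[{"delta_pos": [0.1,-0.01,0.04],"twist": [0,0,0],"gripper": 0},{"delta_pos": [0.05,0,0.02],"twist": [0,0,0],"gripper": 0},{"delta_pos": [0,0,0],"twist": [0,0,0],"gripper": 0}])

```text
clock: 5.6
tool_pos: [510.2, -241.0, 30.2]
eef_rot: [0.999, -0.05, -0.005, -0.001]
contact_force: [-10.8, 0.0, -2.7]
finger_gap: 0.3
```

Call:
play_rows(moves=[{"delta_pos": [0.1,-0.01,0.01],"twist": [0,0,0],"gripper": 0},{"delta_pos": [0.1,-0.01,0],"twist": [0,0,0],"gripper": 0},{"delta_pos": [0,0,0],"twist": [0,0,0],"gripper": 0}])

```text
clock: 5.9
tool_pos: [511.9, -241.2, 30.2]
eef_rot: [0.999, -0.05, -0.006, -0.001]
contact_force: [-11.1, 0.5, -4.0]
finger_gap: 0.7
```

Call:
play_rows(moves=[{"delta_pos": [0.1,-0.01,0.01],"twist": [0,0,0],"gripper": 0},{"delta_pos": [0,0,0],"twist": [0,0,0],"gripper": 0},{"delta_pos": [0,0,0],"twist": [0,0,0],"gripper": 0}])

```text
clock: 6.2
tool_pos: [512.4, -241.2, 30.2]
eef_rot: [0.999, -0.05, -0.006, -0.001]
contact_force: [-11.4, -0.0, -3.0]
finger_gap: 0.4
```

Call:
play_rows(moves=[{"delta_pos": [0.1,-0.01,0],"twist": [0,0,0],"gripper": 0},{"delta_pos": [0,0,0],"twist": [0,0,0],"gripper": 0},{"delta_pos": [0,0,0],"twist": [0,0,0],"gripper": 0}])

```text
clock: 6.5
tool_pos: [513.1, -241.3, 30.2]
eef_rot: [0.999, -0.05, -0.006, -0.001]
contact_force: [-13.2, 0.5, -2.2]
finger_gap: 0.1
```

Run:
```python
from h import *
import pickle
a=pickle.load(open('w2.pkl','rb'));c=grab('wrist'); save('w3.png',c['img'],1.42)
s=state();print(s['clock'],s['tool_pos'],s['contact_force'])
b=pickle.load(open('scene0.pkl','rb'));d=grab('scene')
print(np.abs(d['img'][125:185,265:345].astype(int)-b['img'][125:185,265:345]).mean((1,2)).round(0))
# vertical shift of box top in scene via phase correlation
g=lambda i:np.float32(cv2.cvtColor(i[125:165,275:335],cv2.COLOR_RGB2GRAY))
print(cv2.phaseCorrelate(g(b['img']),g(d['img'])), 'expected 9mm:',proj(b,[[578,-249,78]])-proj(b,[[578,-249,69]]))
```

```text
6.55 [ 512.99861464 -241.30023138   30.1665771 ] [-13.49919536   0.50957942  -1.5468973 ]
[12. 16. 22. 26. 26. 21. 18. 19. 25. 31. 40. 47. 52. 52. 50. 47. 44. 39.
 34. 28. 27. 27. 27. 26. 25. 23. 20. 18. 15. 14. 14. 16. 15. 15. 14. 13.
 11.  9.  8.  6.  6.  7.  9. 10.  9. 10. 11. 12. 13. 13. 15. 15. 15. 15.
 15. 15. 14. 13. 14. 14.]
((0.794400947105018, -0.4132942864785569), 0.4633846497535706) expected 9mm: [[ 0.15963523 -3.10738339]]
```

Call:
play_rows(moves=[{"delta_pos": [0.1,-0.01,0],"twist": [0,0,0],"gripper": 0},{"delta_pos": [0,0,0],"twist": [0,0,0],"gripper": 0}])

```text
clock: 6.8
tool_pos: [513.1, -241.3, 30.1]
eef_rot: [0.999, -0.05, -0.007, -0.001]
contact_force: [-14.2, 1.5, 1.9]
finger_gap: 0.2
```

Call:
play_rows(moves=[{"delta_pos": [0.03,0,0],"twist": [0,0,0],"gripper": 0},{"delta_pos": [0,0,0],"twist": [0,0,0],"gripper": 0}])

```text
clock: 7.0
tool_pos: [513.1, -241.3, 30.1]
eef_rot: [0.999, -0.051, -0.008, -0.001]
contact_force: [-15.6, -0.1, 0.9]
finger_gap: 0.7
```

The pad is at its stop with about 15.5 N on it, so I hold for 2 s and look.

Call:
play_rows(moves=[{"delta_pos": [0,0,0],"twist": [0,0,0],"gripper": 0},{"delta_pos": [0,0,0],"twist": [0,0,0],"gripper": 0},{"delta_pos": [0,0,0],"twist": [0,0,0],"gripper": 0},{"delta_pos": [0,0,0],"twist": [0,0,0],"gripper": 0},{"delta_pos": [0,0,0],"twist": [0,0,0],"gripper": 0},{"delta_pos": [0,0,0],"twist": [0,0,0],"gripper": 0},{"delta_pos": [0,0,0],"twist": [0,0,0],"gripper": 0},{"delta_pos": [0,0,0],"twist": [0,0,0],"gripper": 0},{"delta_pos": [0,0,0],"twist": [0,0,0],"gripper": 0},{"delta_pos": [0,0,0],"twist": [0,0,0],"gripper": 0},{"delta_pos": [0,0,0],"twist": [0,0,0],"gripper": 0},{"delta_pos": [0,0,0],"twist": [0,0,0],"gripper": 0},{"delta_pos": [0,0,0],"twist": [0,0,0],"gripper": 0},{"delta_pos": [0,0,0],"twist": [0,0,0],"gripper": 0},{"delta_pos": [0,0,0],"twist": [0,0,0],"gripper": 0},{"delta_pos": [0,0,0],"twist": [0,0,0],"gripper": 0},{"delta_pos": [0,0,0],"twist": [0,0,0],"gripper": 0},{"delta_pos": [0,0,0],"twist": [0,0,0],"gripper": 0},{"delta_pos": [0,0,0],"twist": [0,0,0],"gripper": 0},{"delta_pos": [0,0,0],"twist": [0,0,0],"gripper": 0}])

```text
clock: 9.0
tool_pos: [513.2, -241.3, 30.1]
eef_rot: [0.999, -0.05, -0.008, -0.001]
contact_force: [-15.6, 1.0, 1.9]
finger_gap: 0.5
```

Run:
```python
from h import *
import pickle
c=grab('wrist'); save('w4.png',c['img'],1.42); pickle.dump(c,open('w4.pkl','wb'))
s=state();print(s['clock'],s['tool_pos'],s['contact_force'])
cr=np.array([1,0.0])
# predicted front cover-top corners, for latched and popped
for z in(51,60): print(z,(proj(c,[[534.8,-196,z],[526.3,-291.1,z]])*1.42).round(0).tolist())
```

```text
9.05 [ 513.15164996 -241.29176998   30.11794816] [-15.5798718    0.52890758   1.15113433]
51 [[246.0, 363.0], [533.0, 360.0]]
60 [[238.0, 376.0], [541.0, 373.0]]
```

View pics/w4.png

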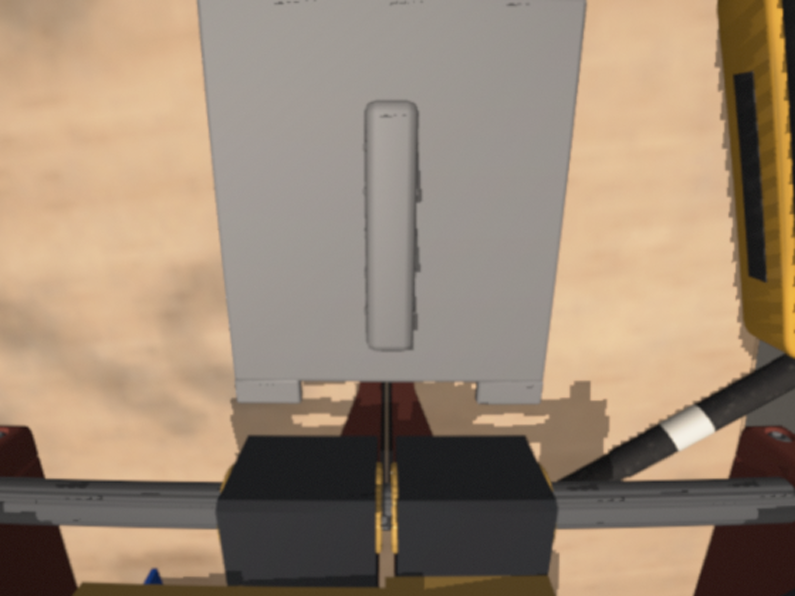

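Run:
```python
from h import *
import pickle
k=1/1.42
for n,p in(('w1',[(312,192),(449,193)]),('w2',[(233,272),(541,272)]),('w4',[(236,380),(544,380)])):
    c=pickle.load(open(n+'.pkl','rb'))
    for z in(51,60):
        q=onz(c,np.array(p)*k,z);print(n,z,np.linalg.norm(q[0]-q[1]).round(1),q.mean(0).round(1))
c=pickle.load(open('w4.pkl','rb'))
for z in(69,77):
  q=onz(c,np.array([(367,101),(416,101),(413,350),(366,350)])*k,z);print(q.round(1)[:,:2].tolist(),np.linalg.norm(q[0]-q[3]).round(1),q.mean(0).round(1))
```

```text
w1 51 95.5 [ 530.6 -243.6   51. ]
w1 60 93.0 [ 531.3 -243.7   60. ]
w2 51 97.1 [ 530.4 -243.5   51. ]
w2 60 91.1 [ 532.6 -243.7   60. ]
w4 51 104.0 [ 523.7 -243.2   51. ]
w4 60 97.4 [ 528.5 -243.6   60. ]
[[609.5, -246.0], [608.3, -257.8], [542.4, -251.6], [543.7, -238.2]] 66.2 [ 576.  -248.4   69. ]
[[608.8, -246.2], [607.7, -257.3], [546.1, -251.5], [547.4, -239.0]] 61.9 [ 577.5 -248.5   77. ]
```

The cover has popped: its front edge measures 95 mm wide at z≈61 and the rib fits its length at z 77. The rib centre is (577.5,-248.5). I back off, rise, open and go above the rib.

Call:
play_rows(moves=[{"delta_pos": [-0.5,0.05,0],"twist": [0,0,0],"gripper": 0},{"delta_pos": [-1,0.1,0],"twist": [0,0,0],"gripper": 0},{"delta_pos": [-1.5,0.15,0],"twist": [0,0,0],"gripper": 0},{"delta_pos": [0,0,4],"twist": [0,0,0],"gripper": 0},{"delta_pos": [0,0,4],"twist": [0,0,0],"gripper": 0.5},{"delta_pos": [0,0,3],"twist": [0,0,0],"gripper": 0.5},{"delta_pos": [3,-0.3,0],"twist": [0,0,0],"gripper": 0.5},{"delta_pos": [3,-0.3,0],"twist": [0,0,0],"gripper": 0.5},{"delta_pos": [2.5,-0.3,0],"twist": [0,0,0],"gripper": 0.5},{"delta_pos": [0,0,0],"twist": [0,0,0],"gripper": 0.5},{"delta_pos": [0,0,0],"twist": [0,0,0],"gripper": 0.5},{"delta_pos": [0,0,0],"twist": [0,0,0],"gripper": 0.5}], grip_force=20)

```text
clock: 10.25
tool_pos: [575.7, -248.1, 142.8]
eef_rot: [0.999, -0.05, 0.0, 0.0]
contact_force: [-0.0, 0.1, 0.3]
finger_gap: 44.0
```

Call:
play_rows(moves=[{"delta_pos": [0.15,-0.05,-3],"twist": [0,0,0],"gripper": 0.5},{"delta_pos": [0,0,-3],"twist": [0,0,0],"gripper": 0.5},{"delta_pos": [0,0,-1],"twist": [0,0,0],"gripper": 0.5},{"delta_pos": [0,0,-0.5],"twist": [0,0,0],"gripper": 0.5},{"delta_pos": [0,0,-0.35],"twist": [0,0,0],"gripper": 0.5},{"delta_pos": [0,0,0],"twist": [0,0,0],"gripper": 0.5},{"delta_pos": [0,0,0],"twist": [0,0,0],"gripper": 0.5}])

```text
clock: 10.95
tool_pos: [578.5, -248.8, 65.4]
eef_rot: [0.999, -0.05, 0.001, 0.0]
contact_force: [-0.0, -0.2, -0.5]
finger_gap: 43.7
```

Run:
```python
from h import *
c=grab('wrist'); save('w5.png',c['img'],1.42)
s=state();print(s['clock'],s['tool_pos'],s['contact_force'],s['finger_gap'])
```

```text
11.0 [ 578.45461316 -248.72071321   65.30776663] [ 0.00182575 -0.80637116  0.29206168] 44.093086874128176
```

View pics/w5.png

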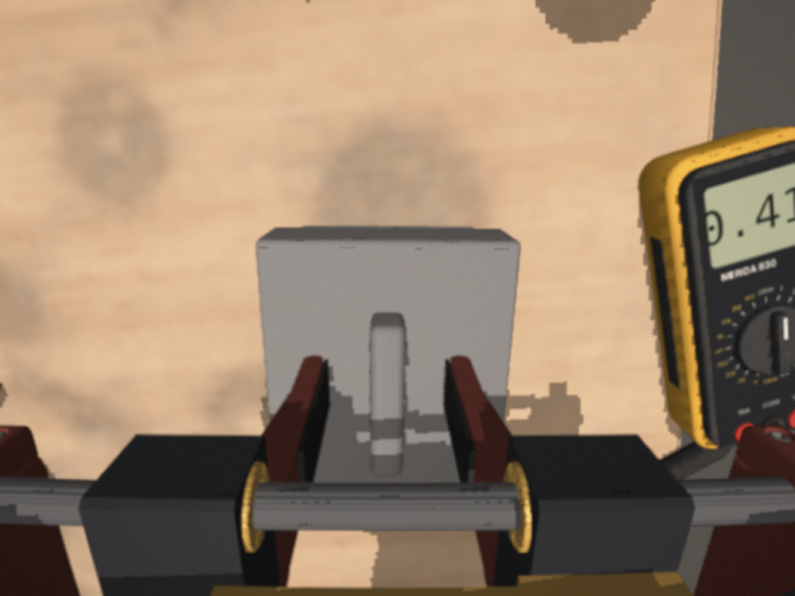

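The open fingers (315 and 460) straddle the rib (x≈388), well centred. I lower 2 mm and grip.

Call:
play_rows(moves=[{"delta_pos": [0,0,-0.2],"twist": [0,0,0],"gripper": 0.5},{"delta_pos": [0,0,0],"twist": [0,0,0],"gripper": 0},{"delta_pos": [0,0,0],"twist": [0,0,0],"gripper": 0},{"delta_pos": [0,0,0],"twist": [0,0,0],"gripper": 0},{"delta_pos": [0,0,0],"twist": [0,0,0],"gripper": 0},{"delta_pos": [0,0,0],"twist": [0,0,0],"gripper": 0},{"delta_pos": [0,0,0],"twist": [0,0,0],"gripper": 0}], grip_force=25)

```text
clock: 11.7
tool_pos: [579.0, -249.0, 63.5]
eef_rot: [0.999, -0.05, 0.001, 0.0]
contact_force: [-0.2, 0.7, 5.4]
finger_gap: 11.9
```

Call:
play_rows(moves=[{"delta_pos": [0,0,0.2],"twist": [0,0,0],"gripper": 0},{"delta_pos": [0,0,0.5],"twist": [0,0,0],"gripper": 0},{"delta_pos": [0,0,0.5],"twist": [0,0,0],"gripper": 0},{"delta_pos": [0,0,0],"twist": [0,0,0],"gripper": 0}])

```text
clock: 12.1
tool_pos: [579.0, -248.4, 75.0]
eef_rot: [0.999, -0.05, 0.001, 0.0]
contact_force: [4.5, 0.6, -0.3]
finger_gap: 11.8
```

Call:
play_rows(moves=[{"delta_pos": [0,0,1],"twist": [0,0,0],"gripper": 0},{"delta_pos": [0,0,1],"twist": [0,0,0],"gripper": 0},{"delta_pos": [0,0,1],"twist": [0,0,0],"gripper": 0},{"delta_pos": [0,0,2],"twist": [0,0,0],"gripper": 0},{"delta_pos": [0,0,3],"twist": [0,0,0],"gripper": 0},{"delta_pos": [0,0,3],"twist": [0,0,0],"gripper": 0},{"delta_pos": [0,0,0],"twist": [0,0,0],"gripper": 0}])

```text
clock: 12.8
tool_pos: [579.5, -249.6, 189.0]
eef_rot: [0.999, -0.05, 0.003, 0.001]
contact_force: [0.1, 0.3, -1.0]
finger_gap: 11.8
```

The cover is held (gap 11.8 mm) and clear. I carry it over the tray at about (612,149), turning it +9° to match.

Call:
play_rows(moves=[{"delta_pos": [0.2,2,0],"twist": [0,0,0],"gripper": 0},{"delta_pos": [0.3,4,0],"twist": [0,0,1],"gripper": 0},{"delta_pos": [0.3,4,0],"twist": [0,0,1],"gripper": 0},{"delta_pos": [0.3,4,0],"twist": [0,0,1],"gripper": 0},{"delta_pos": [0.3,4,0],"twist": [0,0,1],"gripper": 0},{"delta_pos": [0.3,4,0],"twist": [0,0,1],"gripper": 0},{"delta_pos": [0.4,4,0],"twist": [0,0,1],"gripper": 0},{"delta_pos": [0.4,4,0],"twist": [0,0,1],"gripper": 0},{"delta_pos": [0.4,4,0],"twist": [0,0,1],"gripper": 0},{"delta_pos": [0.3,4,0],"twist": [0,0,1],"gripper": 0},{"delta_pos": [0,1.5,0],"twist": [0,0,0],"gripper": 0},{"delta_pos": [0,0.3,0],"twist": [0,0,0],"gripper": 0},{"delta_pos": [0,0,0],"twist": [0,0,0],"gripper": 0},{"delta_pos": [0,0,0],"twist": [0,0,0],"gripper": 0},{"delta_pos": [0,0,0],"twist": [0,0,0],"gripper": 0}])

```text
clock: 14.3
tool_pos: [610.0, 147.0, 184.2]
eef_rot: [1.0, 0.027, -0.0, 0.001]
contact_force: [0.8, -0.3, -0.7]
finger_gap: 11.8
```

Call:
play_rows(moves=[{"delta_pos": [0,0,-3],"twist": [0,0,0],"gripper": 0},{"delta_pos": [0,0,-3],"twist": [0,0,0],"gripper": 0},{"delta_pos": [0,0,-2.5],"twist": [0,0,0],"gripper": 0},{"delta_pos": [0,0,-1.5],"twist": [0,0,0],"gripper": 0},{"delta_pos": [0,0,0],"twist": [0,0,0],"gripper": 0},{"delta_pos": [0,0,0],"twist": [0,0,0],"gripper": 0}])

```text
clock: 14.9
tool_pos: [610.4, 149.1, 85.0]
eef_rot: [1.0, 0.028, 0.0, -0.0]
contact_force: [0.1, -0.1, -1.3]
finger_gap: 11.5
```

Run:
```python
from h import *
c=grab('scene');d=grab('side')
A=c['img'][160:335,120:300];B=d['img'][180:355,140:320]
save('p6.png',np.hstack([A,B]),2.2)
s=state();print(s['clock'],s['tool_pos'],s['contact_force'],s['finger_gap'],R.from_quat(s['eef_rot']).as_matrix().round(3).tolist())
```

```text
15.0 [610.9676473  149.64997613  85.84288248] [ 0.0492953  -1.23825182 -0.93144336] 11.845995978050224 [[0.998, 0.057, 0.003], [0.057, -0.998, 0.001], [0.003, -0.001, -1.0]]
```

View pics/p6.png

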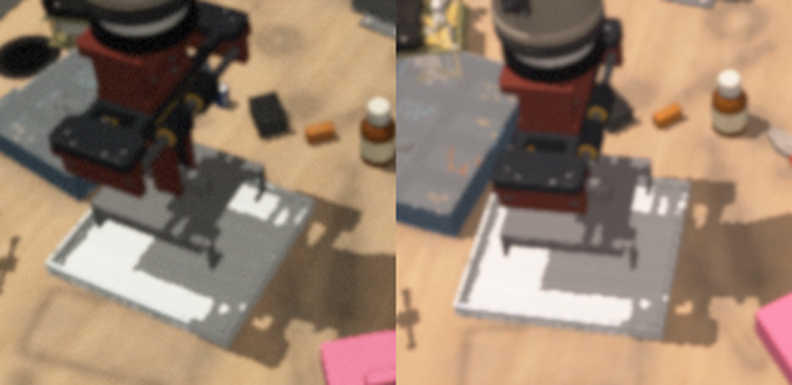

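The cover hangs level over the tray, with the legs at (95,215)/(215,255) in the scene half, inside the walls. I'm lowering it.

Call:
play_rows(moves=[{"delta_pos": [0,0,-1.5],"twist": [0,0,0],"gripper": 0},{"delta_pos": [0,0,-1.5],"twist": [0,0,0],"gripper": 0},{"delta_pos": [0,0,-0.8],"twist": [0,0,0],"gripper": 0},{"delta_pos": [0,0,-0.4],"twist": [0,0,0],"gripper": 0},{"delta_pos": [0,0,0],"twist": [0,0,0],"gripper": 0},{"delta_pos": [0,0,0],"twist": [0,0,0],"gripper": 0}])

```text
clock: 15.6
tool_pos: [610.0, 149.6, 42.3]
eef_rot: [1.0, 0.029, 0.0, -0.0]
contact_force: [0.2, -0.5, -1.0]
finger_gap: 11.8
```

Call:
play_rows(moves=[{"delta_pos": [0,0,-0.2],"twist": [0,0,0],"gripper": 0},{"delta_pos": [0,0,-0.1],"twist": [0,0,0],"gripper": 0},{"delta_pos": [0,0,0],"twist": [0,0,0],"gripper": 0}])

```text
clock: 15.9
tool_pos: [609.8, 149.5, 39.4]
eef_rot: [1.0, 0.029, 0.0, 0.0]
contact_force: [-0.7, 0.1, -1.0]
finger_gap: 11.6
```

Call:
play_rows(moves=[{"delta_pos": [0,0,-0.1],"twist": [0,0,0],"gripper": 0},{"delta_pos": [0,0,0],"twist": [0,0,0],"gripper": 0}])

```text
clock: 16.1
tool_pos: [609.8, 149.5, 38.2]
eef_rot: [1.0, 0.029, -0.0, 0.0]
contact_force: [-0.2, 0.4, -1.1]
finger_gap: 12.1
```

Call:
play_rows(moves=[{"delta_pos": [0,0,-0.1],"twist": [0,0,0],"gripper": 0},{"delta_pos": [0,0,0],"twist": [0,0,0],"gripper": 0}])

```text
clock: 16.3
tool_pos: [609.7, 149.5, 37.1]
eef_rot: [1.0, 0.029, -0.0, 0.0]
contact_force: [-0.6, -0.3, -1.8]
finger_gap: 12.2
```

Call:
play_rows(moves=[{"delta_pos": [0,0,-0.1],"twist": [0,0,0],"gripper": 0},{"delta_pos": [0,0,0],"twist": [0,0,0],"gripper": 0}])

```text
clock: 16.5
tool_pos: [609.9, 149.5, 36.6]
eef_rot: [1.0, 0.029, 0.0, 0.0]
contact_force: [-1.9, -0.8, 2.1]
finger_gap: 11.9
```

It has touched down. One more half millimetre, then I open, rise and look.

Call:
play_rows(moves=[{"delta_pos": [0,0,-0.05],"twist": [0,0,0],"gripper": 0},{"delta_pos": [0,0,0],"twist": [0,0,0],"gripper": 0},{"delta_pos": [0,0,0],"twist": [0,0,0],"gripper": 0.18},{"delta_pos": [0,0,0],"twist": [0,0,0],"gripper": 0.3},{"delta_pos": [0,0,0],"twist": [0,0,0],"gripper": 0.45},{"delta_pos": [0,0,0],"twist": [0,0,0],"gripper": 0.45},{"delta_pos": [0,0,1],"twist": [0,0,0],"gripper": 0.45},{"delta_pos": [0,0,2],"twist": [0,0,0],"gripper": 0.45},{"delta_pos": [0,0,4],"twist": [0,0,0],"gripper": 0.45},{"delta_pos": [0,0,4],"twist": [0,0,0],"gripper": 0.45},{"delta_pos": [-3,0,3],"twist": [0,0,0],"gripper": 0.45},{"delta_pos": [-4,0,3],"twist": [0,0,0],"gripper": 0.45},{"delta_pos": [-4,0,0],"twist": [0,0,0],"gripper": 0.45},{"delta_pos": [0,0,0],"twist": [0,0,0],"gripper": 0.45},{"delta_pos": [0,0,0],"twist": [0,0,0],"gripper": 0.45},{"delta_pos": [0,0,0],"twist": [0,0,0],"gripper": 0.45}])

```text
clock: 18.1
tool_pos: [500.7, 149.2, 205.8]
eef_rot: [1.0, 0.028, 0.0, 0.0]
contact_force: [0.4, 0.1, 0.3]
finger_gap: 39.6
```

Run:
```python
from h import *
import pickle
c=grab('wrist');save('w7.png',c['img'],1.42);pickle.dump(c,open('w7.pkl','wb'))
s=state();print(s['clock'],s['tool_pos'],s['contact_force'],s['finger_gap'])
```

```text
18.15 [500.77555119 149.29486019 205.57109427] [-0.74515895  0.38720558  0.11880844] 39.37068483462959
```

View pics/w7.png

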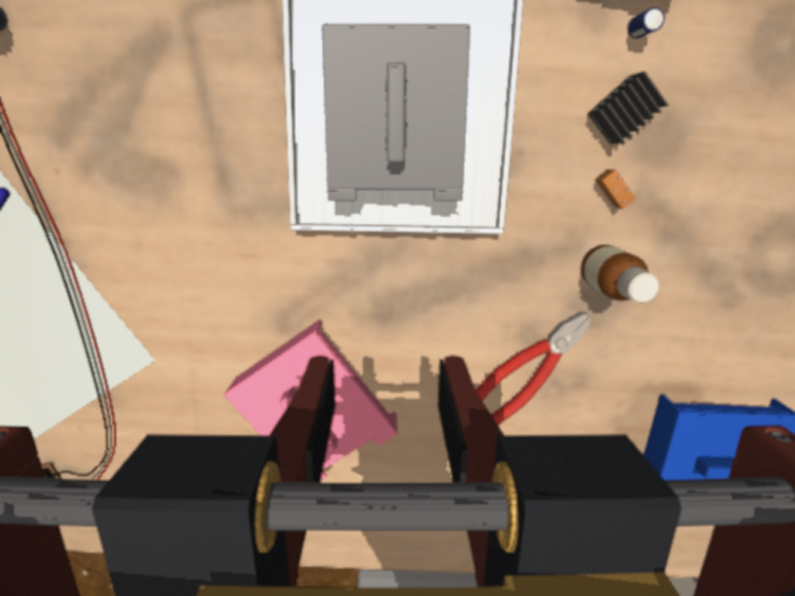

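The cover stands upright and square in the tray, with its top at (323–469, 24–200). The rib is at (397, 63–172), the tray's front edge at y≈230, and there's clear floor all round. One numeric check, then I hand in.

Run:
```python
from h import *
import pickle
c=pickle.load(open('w7.pkl','rb'));k=1/1.42
r=onz(c,np.array([(389,63),(405,63),(405,172),(389,172)])*k,50).round(1)
t=onz(c,np.array([(291,229),(503,233)])*k,16)
a=t[0]-t[1];n=np.array([a[1],-a[0],0])/np.linalg.norm(a)
tc=t.mean(0)+n*89
print(r.mean(0),np.linalg.norm((r[0]+r[1]-r[2]-r[3])/2),'tray',tc,'width',np.linalg.norm(a),'dist',np.linalg.norm((r.mean(0)-tc)[:2]))
b=pickle.load(open('side0.pkl','rb'));d=grab('side')
m=np.abs(b['img'].astype(int)-d['img']).max(2)
print('change heatsink/relay/bottle',[m[y-8:y+8,x-8:x+8].mean().round(1) for x,y in((237,229),(263,232),(291,227))])
workorder.finish_job()
```

```text
[604.55 148.95  50.  ] 65.63451835733994 tray [616.47594901 146.67740793  16.        ] width 159.89610564275927 dist 12.140549185294809
change heatsink/relay/bottle [np.float64(8.8), np.float64(69.0), np.float64(52.4)]
the job is handed in; nothing more can be done
```

Run:
```python
from h import *
import pickle
c=pickle.load(open('w7.pkl','rb'));k=1/1.42
print('cap',onz(c,np.array([(643,286)])*k,68).round(0),'relay',onz(c,np.array([(614,190)])*k,10).round(0))
c=pickle.load(open('w1.pkl','rb'))
print('cap before',onz(c,np.array([(72,256)])*k,68).round(0),'relay before',onz(c,np.array([(91,165)])*k,10).round(0))
```

```text
cap [[509. -23.  68.]] relay [[567. -18.  10.]]
cap before [[508. -24.  68.]] relay before [[568. -19.  10.]]
```

The job is handed in at about 18 s on the robot's clock, and the cover is lying right way up in the tray. No verdict was reported, so the results below are from my own checks.

- **Tab:** I pressed it with the shut fingers to about 15.6 N and held for 2 s. With the tab still pressed, a picture showed the cover had popped up, its top near z 61.
- **Lift:** I gripped the rib (gap 11.8 mm), lifted the cover straight off and carried it over the tray. The highest force read while setting it down was about 2 N.
- **Placement:** The cover stands upright and square in the tray, with clear floor all round. The rib is about 12 mm from the tray's centre (limit 40 mm), and the gripper is well away. That rib reading is rough: its length came out at 66 mm, not 60 mm. It also lies about 5 mm off where I let go.
- **Bystanders:** A crude picture comparison showed change at the relay and the bottle. Positions from the wrist pictures, before and after, agree within 1 mm for both, so I put the change down to shadow or the arm in view. I checked the heatsink only by the picture comparison (little change). I didn't measure the capacitor or the side cutters again, but nothing came near them.

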